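Load the ink shaker and set its blank step selector

TASK

Stand the ink pot upright in the rubber cup of the shaker, right down on the cup's floor, and let go of it. Then set the shaker's blank speed selector: turn the wing knob gently anticlockwise until you feel its end stop, without forcing it against the stop, and from there turn it clockwise exactly four clicks (the resting place at the stop itself does not count as one) and let go. Leave everything else on the table where it is.

Things in the scene. Friction and masses are not known exactly. Their poses are not given: they have to be found in the camera images.
- pot_center (a point): The ink pot: a straight round glass pot 54 mm across with a paper label and a white screw lid 51 mm across, 78 mm tall in all, about 0.22 kg. It stands on the table to the left, in a row with a lower, wider jar and a taller, slimmer bottle. The point is its centre, 39 mm above its underside; z is up along the pot.
- shaker: The ink shaker: a grey box 200 mm (its x) by 340 mm (its y) and 85 mm tall, fixed to the table. Its round shaking head with the cup is at the +y end of the top, the selector at the -y end. Origin at the middle of its underside; x points away from the robot and y to the left when it stands square to the robot.
- shaker_cup (a point): The black rubber cup on the steel disc of the shaking head. The point is the centre of the cup's inner floor, 115 mm above the table. The cup is 59 mm wide inside; its wall stands 24 mm above its floor and flares to 65 mm wide at the rim. Axes as the shaker's.
- selector_grip (a point): The selector's black knob, blank and alike both ways round: a straight wing 46 mm long, 11 mm thick and 26 mm tall on a round skirt 52 mm across. Its axis is vertical. The point is on the axis, halfway up the wing: 12 mm below the wing's top, 14 mm above the skirt. x runs along the wing and turns with the knob.
- selector_axis (a point): Where the selector's axis meets the shaker's top (does not turn). The switch has eight evenly spaced clicks within half a turn, the lowest a few degrees short of the anticlockwise (seen from above) end stop. It starts two to four clicks from that one. Where the stop lies differs each time and cannot be seen.
- selector_top (a point): The middle of the wing's top, on the axis; how the knob feels: it resists by about 0.3 N m on leaving a click, less and less to half-way, then pulls itself into the next; let go, it snaps into the nearest click. At the stop the torque climbs at once; more than about 1 N m there is forcing it. The click at the stop counts as none.
- squat_jar: Bystander: a low wide glass jar, 72 mm across, 52 mm tall. Origin at the middle of its underside.
- tall_bottle: Bystander: a slim white bottle, 48 mm across, 135 mm tall. Origin at the middle of its underside.
Mind the look-alikes: they are no part of the job. What is shaped like the part that bears pot_center but green, orange or purple is not meant.

How it is judged:
By the outcome, as a careful person would: the job done as asked, in the order asked, and still so for the second after the job is handed in, with the robot touching nothing.
It also fails if it takes over 69 s, if anything falls off the work surface, if the arm or the gripper's body presses on something with over 40 N, if the wrist force passes 120 N, or if a joint passes its speed limit or range.

ROBOT

A 6-joint arm with a two-finger parallel gripper is mounted at the origin on the work surface. World frame = base frame: x ahead of the robot, y to its left, z up, the work surface at z = 0. Lengths are in m, angles in rad, forces in N, time in s.
With the tool pointing down it reaches from about 0.3 to 0.875 m from the base axis. Payload 6.4 kg.
Tool frame: the origin (TCP) lies midway between the tips of the shut fingers; the grasp point (between the pads) lies 19 mm behind it (ctrl.tcp_to_grasp is the distance from the TCP to the grasp point, in m); z points along the fingers, y is the direction in which the jaws open and shut (so a half turn about z gives the same grasp; the last joint's range is limited). The gripper opens to 85 mm and grips with 20 to 120 N. Pads are 22 mm wide; open, the fingers measure 114 mm over their backs; the gripper's body (76 mm by 85 mm) begins 54 mm behind the grasp point. The pads swing forward as they close: fully open they stand 13 mm farther back than shut.
Start: joints at [1.027, 0.181, 1.607, -0, 1.354, -0.206], TCP at [0.191, 0.543, 0.231] pointing down, gripper open.
Joint ranges: [-2.99, 2.99], [-0.89, 2.07], [0.3, 2.58], [-1.14, 4.28], [0, 2.63], [-3.12, 3.12]. Speed limits (rad/s): [2.57, 2.57, 3.01, 3.14, 3.14, 3.14].

INTERFACE

Orientations are given as a unit quaternion [w, x, y, z].
In Python, from bench import monitor, imaging, order, spotter, ctrl gives the robot as it stands.
- The arm moves only by the shell command python3 -m pendant 'ROWS'. ROWS is JSON, a list that holds one entry, the list of rows, each a list of 5 numbers: the shift along the world's x, y, z in mm, then the turn about the world's z in degrees, then the finger opening in mm, from 0 to 85.4. A call has 1 to 8 rows; each row shifts and turns the commanded pose from where the row before left it; what a row does not reach is not made up. A row lasts 1/8 s, in which the tool goes at most 62.5 mm and 10.7 degrees, less where a joint would pass 70% of its speed; a pose out of reach is approached as far as the arm can. A call with a gripper value outside its range is refused whole. The fingers move at their own pace and stop on an object; the grip force is fixed at half the most. Time passes only in rows, so rows that do not move let the fingers close. It gives the time, the measured TCP pose, the force and the opening at its end, in the units of the state.
- monitor.get_obs(): the state, without advancing time (a new reading comes with each control period).
- imaging.camera(name): name is "scene" or "side" or "wrist"; returns a dict with "img" (480x640x3 uint8, red, green, blue), "vfov" (degrees; the focal length in pixels is half the picture's height over the tangent of half this angle, whatever the lens; pixels are square), "cx", "cy" (the principal point, pixels), "origin" and "orientation" of the camera in the world. Camera axes: x right, y down, z forward; pixel columns grow to the right and rows downward; lengths in m; the calibration is good to about 2 mm. A picture is of the moment at which its call begins. There is no depth.
- order.hand_in(): hands the job in, once; it reports no verdict.
Trained networks look in the newest picture that a camera, given by its name, has taken for a name from the list of things; names that differ only in an ending like _2 or _b are one class to them, and where a whole thing is asked for, a point or a joint stands for the part that bears it (a point fixed in the world has none). Each returns a list of dicts, best first, with "confidence" (0 to 1); they miss things now and then, are a little off and sometimes report something else, mostly with a low value. They report only what shows in the picture. A call takes as long as a camera call. They do not tell look-alikes from the thing itself.
- spotter.recognise(camera, thing): "at" ([x, y, z] in m, in the coordinates of the camera as it stood for that picture, good to about 4 mm: the middle of the surface that is visible of it).
- spotter.tip_of(camera, thing): "at" ([x, y, z] in m, in the coordinates of the camera as it stood for that picture, good to about 4 mm: a listed point, or the origin of a listed thing).
The state is a dict: "time_s": time; "q": joint angles; "dq": joint speeds; "joint_efforts": joint torques, N m; "eef_pos": TCP position; "eef_rot": TCP orientation; "wrist_force": force on the tool from outside, world axes, zero at the start; "torque": the same for the moment, N m; "opening": opening from 0.0 (shut) to 1.0 (fully open).
Only numpy, scipy, OpenCV 4.12 (cv2) and the standard library are available. Lean on these libraries where they do the work, as an engineer would, in place of code of your own. Each camera call takes 0.05 s, during which the arm holds its last target. There are 200 camera calls.

## Working session

There is one attempt and no reset: what is moved stays moved. The work goes in short steps, Python scripts to look and compute and a shell command to move; the robot and the scene stay as the last step left them, time stands still between calls to the robot, and variables do not carry over. Pictures are saved under pics/ and viewed, about 8 in all and at most 12, crops included, and the job is handed in when it is done.

```bash
mkdir -p pics
cat > h.py <<'E'
from bench import monitor, imaging, order, spotter, ctrl
import numpy as np, cv2
from scipy.spatial.transform import Rotation as R
def rot(q): return R.from_quat([q[1],q[2],q[3],q[0]]).as_matrix()
def world(c,p): return rot(c["orientation"])@np.array(p)+np.array(c["origin"])
def snap(n,f=None):
    c=imaging.camera(n)
    if f: cv2.imwrite("pics/"+f,c["img"][:,:,::-1])
    return c
def px(c,p):
    v=rot(c["orientation"]).T@(np.array(p)-np.array(c["origin"])); f=240/np.tan(np.radians(c["vfov"]/2))
    return np.array([c["cx"]+f*v[0]/v[2],c["cy"]+f*v[1]/v[2]])
def ray(c,u,v,z):
    f=240/np.tan(np.radians(c["vfov"]/2)); d=rot(c["orientation"])@np.array([(u-c["cx"])/f,(v-c["cy"])/f,1]); o=np.array(c["origin"])
    return o+d*(z-o[2])/d[2]
def find(c,n,t):
    for r in spotter.tip_of(n,t)[:3]:
        w=world(c,r["at"]); print(n,t,round(r["confidence"],2),w.round(4),px(c,w).round())
def st():
    o=monitor.get_obs(); print({k:np.round(v,3) for k,v in o.items()})
E
python3 - <<'E'
from h import *
st()
for n in("scene","side","wrist"):
    c=snap(n,n+"1.png"); print(n,np.round(c["origin"],3),c["vfov"])
    for t in("pot_center","shaker","shaker_cup","selector_grip","selector_axis","squat_jar","tall_bottle"): find(c,n,t)
a=[cv2.imread(f"pics/{n}1.png") for n in("scene","side")]
E
```

```text
{'time_s': np.float64(0.0), 'q': array([ 1.027,  0.182,  1.608,  0.   ,  1.354, -0.206]), 'dq': array([ 0.001,  0.   ,  0.001, -0.001, -0.   ,  0.001]), 'joint_efforts': array([-1.0000e-03, -4.4486e+01, -3.5134e+01, -0.0000e+00,  9.0000e-03,
       -0.0000e+00]), 'eef_pos': array([0.19 , 0.542, 0.23 ]), 'eef_rot': array([-0.   ,  0.168,  0.986, -0.001]), 'wrist_force': array([0.25 , 0.616, 0.227]), 'torque': array([-0.   , -0.011, -0.023]), 'opening': np.float64(1.001)}
scene [ 1.513 -0.233  0.751] 43.97504014183427
scene pot_center 0.97 [0.6226 0.2536 0.0384] [416. 280.]
scene pot_center 0.96 [0.7008 0.3396 0.042 ] [472. 294.]
scene pot_center 0.93 [0.6716 0.1624 0.0386] [383. 301.]
scene shaker 0.84 [ 0.5512 -0.1117  0.0009] [234. 303.]
scene shaker 0.68 [ 0.526  -0.195   0.0847] [187. 268.]
scene shaker_cup 0.69 [ 0.5569 -0.0216  0.1179] [277. 250.]
scene selector_grip 0.65 [ 0.5267 -0.1998  0.1093] [183. 258.]
scene selector_axis 0.86 [ 0.526  -0.1967  0.0867] [186. 267.]
scene squat_jar 0.85 [ 0.3748  0.2518 -0.0013] [371. 236.]
scene tall_bottle 0.9 [0.4956 0.2556 0.0031] [391. 261.]
side [ 0.435 -0.603  0.518] 54.85365330357129
side pot_center 0.78 [0.6675 0.1589 0.0391] [391. 237.]
side pot_center 0.73 [0.7027 0.3394 0.0433] [387. 194.]
side pot_center 0.71 [ 0.5561 -0.1109 -0.0019] [360. 356.]
side shaker 0.56 [ 5.565e-01 -1.105e-01 -4.000e-04] [360. 355.]
side shaker 0.34 [ 0.5214 -0.1965  0.1227] [350. 336.]
side shaker_cup 0.77 [ 0.5524 -0.0318  0.1126] [352. 264.]
side shaker_cup 0.75 [ 0.5197 -0.1971  0.122 ] [349. 337.]
side selector_grip 0.79 [ 0.5235 -0.1929  0.112 ] [351. 341.]
side selector_axis 0.88 [ 0.5261 -0.1931  0.0824] [352. 358.]
side squat_jar 0.83 [0.3743 0.2558 0.0038] [245. 234.]
side squat_jar 0.43 [0.6251 0.2526 0.0356] [361. 216.]
side tall_bottle 0.68 [0.4941 0.2559 0.0059] [301. 230.]
wrist [0.12  0.568 0.374] 60.590147926656186
```

View pics/scene1.png

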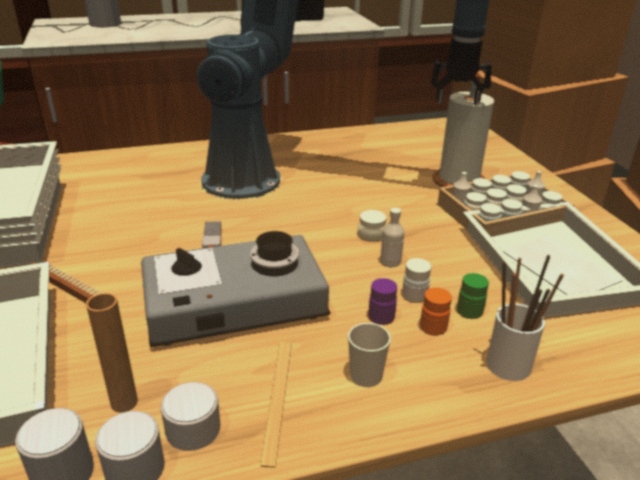

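View pics/wrist1.png

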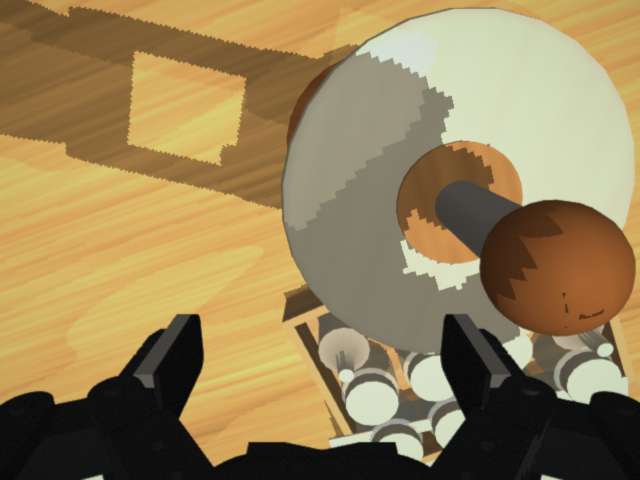

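The scene shows the white-lided pot at (417,280), in the row with the bottle (392,245) and the jar (372,225). The purple, orange and green look-alikes stand nearby, and the shaker has its knob at (185,262) and cup at (275,245). In the wrist view there is a tall roll under and beside the gripper, so I go up first and then move to above the pot.

```bash
python3 -m pendant '[[[0,0,60,0,85],[30,-20,10,0,85],[50,-34,0,9.7,85],[50,-34,0,9.7,85],[50,-34,0,0,85],[50,-34,0,0,85],[50,-34,0,0,85],[50,-34,0,0,85]]]'
python3 -m pendant '[[[50,-34,0,0,85],[40,-24,0,0,85],[10,-6,0,0,85],[0,0,0,0,85],[0,0,0,0,85]]]'
python3 - <<'E'
from h import *
st()
c=snap("wrist","w2.png"); print(np.round(c["origin"],3))
for t in("pot_center","shaker_cup","selector_grip"): find(c,"wrist",t)
c=snap("scene"); print("orange",ray(c,436,311,.039), "white",ray(c,417,280,.039))
E
```

```text
time_s: 2.2
eef_pos: [0.5207, 0.3183, 0.3014]
eef_rot: [0.0, 0.002, 1.0, 0.0]
wrist_force: [-0.2, 0.2, -0.2]
opening: 0.997
time_s: 2.82
eef_pos: [0.6181, 0.2567, 0.3014]
eef_rot: [-0.0, 0.001, 1.0, 0.0]
wrist_force: [-0.8, 0.4, -0.4]
opening: 0.995
{'time_s': np.float64(2.825), 'q': array([ 0.217,  0.345,  1.265,  0.   ,  1.532, -1.352]), 'dq': array([ 0.008, -0.008, -0.001, -0.004, -0.001, -0.001]), 'joint_efforts': array([-8.5500e-01, -5.4049e+01, -3.7185e+01, -4.7000e-02, -2.5000e-02,
        1.0000e-03]), 'eef_pos': array([0.618, 0.257, 0.301]), 'eef_rot': array([-0.   ,  0.001,  1.   ,  0.   ]), 'wrist_force': array([-0.819,  0.357, -0.372]), 'torque': array([ 0.019, -0.051, -0.025]), 'opening': np.float64(0.995)}
[0.543 0.257 0.444]
wrist pot_center 0.95 [0.7015 0.3407 0.0383] [400. 269.]
wrist pot_center 0.84 [0.7295 0.2429 0.0427] [308. 295.]
wrist pot_center 0.7 [0.6753 0.1544 0.0407] [222. 246.]
orange [0.72669392 0.24856789 0.039     ] white [0.6239     0.25586977 0.039     ]
```

View pics/w2.png

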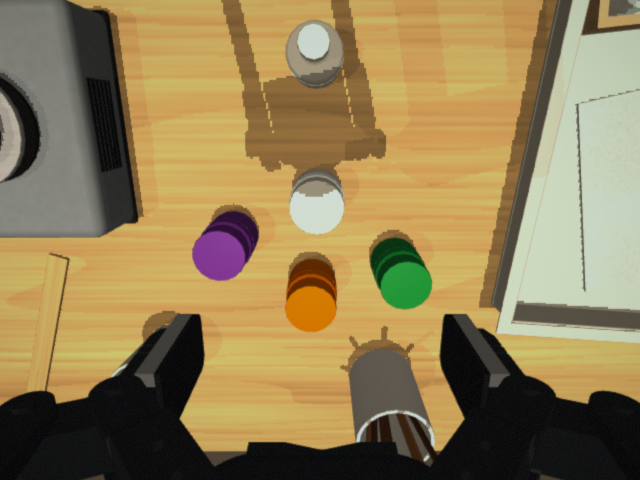

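The wrist view shows the white lid at (317,207), clear on both sides for jaws along y. I measure it here.

Run:
```python
from h import *
c=snap("wrist"); im=c["img"].astype(int)[165:245,280:355]
m=((im.min(2)>150)&(im.max(2)-im.min(2)<40)).astype(np.uint8)
n,l,s,ct=cv2.connectedComponentsWithStats(m);i=1+s[1:,4].argmax();print(s[i],ct[i]+[280,165])
print(ray(c,*(ct[i]+[280,165]),.078), ray(c,317,207,.078))
o=monitor.get_obs();print(o["eef_pos"])
```

```text
[  10   24   54   45 1830] [316.80874317 210.79781421]
[0.62975198 0.25266251 0.078     ] [0.62620575 0.25285669 0.078     ]
[0.61871505 0.25621668 0.30163777]
```

```bash
python3 -m pendant '[[[7,-3,-50,0,85],[0,0,-60,0,85],[0,0,-60,0,85],[0,0,-50,0,85],[0,0,-30,0,85],[0,0,-19,0,85],[0,0,0,0,85],[0,0,0,0,85]]]'
python3 -m pendant '[[[0,0,0,0,40],[0,0,0,0,40],[0,0,0,0,40],[0,0,0,0,40],[0,0,0,0,40],[0,0,0,0,40]]]'
python3 - <<'E'
from h import *
st()
c=snap("side","s3.png"); I=c["img"][150:300,280:480]; cv2.imwrite("pics/s3c.png",cv2.resize(I,None,fx=4,fy=4)[:,:,::-1])
E
```

```text
time_s: 4.12
eef_pos: [0.6275, 0.2529, 0.0341]
eef_rot: [0.001, 0.002, 1.0, 0.0]
wrist_force: [-0.3, -0.6, 0.9]
opening: 1.0
time_s: 4.88
eef_pos: [0.6271, 0.2527, 0.0344]
eef_rot: [0.001, 0.002, 1.0, 0.0]
wrist_force: [-2.1, -1.5, 7.7]
opening: 0.601
{'time_s': np.float64(4.875), 'q': array([ 0.208,  0.613,  1.45 , -0.   ,  1.076, -1.359]), 'dq': array([ 0.002, -0.002,  0.001, -0.002,  0.001, -0.001]), 'joint_efforts': array([ 2.0700e-01, -5.5745e+01, -2.8666e+01,  1.3500e-01, -7.9700e-01,
       -8.0000e-03]), 'eef_pos': array([0.627, 0.253, 0.034]), 'eef_rot': array([0.001, 0.002, 1.   , 0.   ]), 'wrist_force': array([-2.103, -1.459,  7.686]), 'torque': array([-0.105,  0.444,  0.036]), 'opening': np.float64(0.601)}
```

View pics/s3c.png

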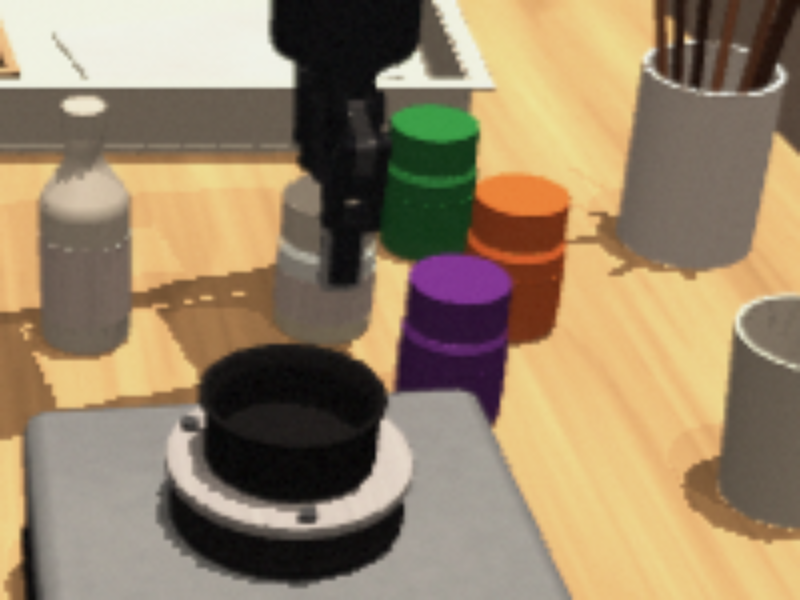

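The pads hold the pot (opening about 51 mm, so they are on the lid). The side crop shows the pot between the fingers and the cup rim around (293,398) in the crop. I lift and go to a spot beyond the cup, where the wrist camera can see it.

```bash
python3 -m pendant '[[[0,0,20,0,40],[0,0,50,0,40],[0,0,60,0,40],[0,-20,60,0,40],[8,-50,50,0,40],[10,-50,26,0,40],[10,-50,0,0,40],[5,-50,0,0,40]]]'
python3 -m pendant '[[[0,-40,0,0,40],[0,-19,0,0,40],[0,0,0,0,40],[0,0,0,0,40]]]'
python3 - <<'E'
from h import *
st()
c=snap("wrist","w4.png"); find(c,"wrist","shaker_cup");find(c,"wrist","pot_center");find(c,"wrist","selector_axis")
print(px(c,[.555,-.026,.139]),px(c,[.527,-.195,.085]))
c=snap("side"); find(c,"side","shaker_cup"); cv2.imwrite("pics/s4.png",cv2.resize(c["img"][200:400,270:440],None,fx=3,fy=3)[:,:,::-1])
E
```

```text
time_s: 5.92
eef_pos: [0.6583, 0.0374, 0.2932]
eef_rot: [0.001, 0.002, 1.0, -0.0]
wrist_force: [0.9, 0.0, -2.6]
opening: 0.602
time_s: 6.42
eef_pos: [0.6581, -0.0187, 0.2917]
eef_rot: [0.0, 0.001, 1.0, 0.0]
wrist_force: [-1.0, 0.4, -3.6]
opening: 0.604
{'time_s': np.float64(6.425), 'q': array([-2.090e-01,  3.250e-01,  1.310e+00,  1.000e-03,  1.507e+00,
       -1.777e+00]), 'dq': array([ 0.013,  0.003, -0.001, -0.004, -0.002, -0.001]), 'joint_efforts': array([-9.9400e-01, -5.5151e+01, -3.8369e+01, -7.5000e-02, -5.0000e-03,
       -2.0000e-03]), 'eef_pos': array([ 0.658, -0.019,  0.292]), 'eef_rot': array([0.   , 0.001, 1.   , 0.   ]), 'wrist_force': array([-0.967,  0.36 , -3.554]), 'torque': array([-0.019,  0.003, -0.001]), 'opening': np.float64(0.604)}
wrist shaker_cup 0.73 [ 0.5556 -0.0264  0.1158] [310.  72.]
wrist pot_center 0.92 [0.73   0.2432 0.0455] [580. 264.]
wrist pot_center 0.57 [0.6754 0.1541 0.0363] [495. 209.]
wrist selector_axis 0.81 [ 0.5262 -0.1973  0.0855] [88. 35.]
[309.176967    67.87444931] [91.4926534  36.34174019]
```

View pics/w4.png

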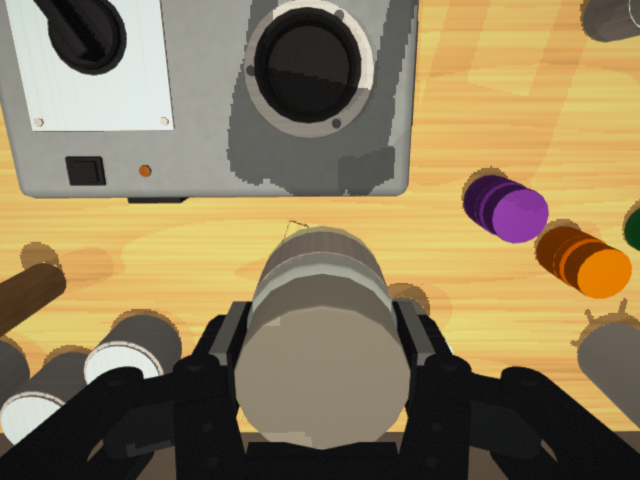

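Run:
```python
from h import *
c=snap("wrist"); im=c["img"].astype(int); sub=im[0:150,235:390].max(2)
m=(sub<70).astype(np.uint8); cn=max(cv2.findContours(m,cv2.RETR_EXTERNAL,cv2.CHAIN_APPROX_NONE)[0],key=cv2.contourArea)
e=cv2.fitEllipse(cv2.convexHull(cn)); u=np.array(e[0])+[235,0]; print(e,u,cv2.boundingRect(cn))
print("rim",ray(c,*u,.139), "wid",ray(c,u[0]+e[1][0]/2,u[1],.139)-ray(c,u[0]-e[1][0]/2,u[1],.139))
print("disc",ray(c,309.5,68.5,.1))
o=monitor.get_obs();t=o["eef_pos"]; print(t)
for z in(-.034,.044): print("pot",z,px(c,t+[0,0,z]),px(c,t+[-.027,0,z]),px(c,t+[.0255,0,z]),px(c,t+[0,.0255,z]),px(c,t+[0,-.0255,z]))
# knob axis and wing
g=im[0:80,30:140].max(2); cv2.imwrite("pics/k.png",cv2.resize(c["img"][0:140,0:180],None,fx=4,fy=4)[:,:,::-1])
```

```text
((71.85511016845703, 64.86114501953125), (110.8332290649414, 114.37440490722656), 4.345097541809082) [306.85511017  64.86114502] (13, 7, 114, 116)
rim [ 0.55322566 -0.02812365  0.139     ] wid [0.00015744 0.07360366 0.        ]
disc [ 0.55182028 -0.02743165  0.1       ]
[ 0.65821472 -0.01936035  0.29147267]
pot -0.034 [319.99399864 281.19488738] [319.78949969 225.14176998] [320.17191196 329.96088806] [374.82705446 281.07343334] [265.16369996 281.31633532]
pot 0.044 [319.08496456 389.28272747] [318.67274835 302.8010961 ] [319.42519495 460.66196706] [408.93288294 389.08816916] [229.24444863 389.47726976]
```

```bash
python3 -m pendant '[[[-35,-3,0,0,40],[-40,-4,0,0,40],[-30,-2,-20,0,40],[0,0,-40,0,40],[0,0,-30,0,40],[0,0,-15,0,40],[0,0,0,0,40],[0,0,0,0,40]]]'
python3 - <<'E'
from h import *
st()
c=snap("side"); a=cv2.resize(c["img"][180:300,290:420],None,fx=4,fy=4,interpolation=2)
for p in([.5535,-.0277,.139],[.5535,-.0277,.115]): print(c and (px(c,p)-[290,180])*4)
d=snap("scene"); b=cv2.resize(d["img"][185:285,225:330],None,fx=4.8,fy=4.8,interpolation=2)[:480]
print((px(d,[.5535,-.0277,.139])-[225,185])*4.8)
t=monitor.get_obs()["eef_pos"]
w=np.zeros((480,280,3),np.uint8); cv2.imwrite("pics/p5.png",cv2.resize(np.hstack([a[:480],b[:480]]),None,fx=.77,fy=.77)[:,:,::-1])
E
```

```text
time_s: 7.78
eef_pos: [0.5543, -0.0293, 0.188]
eef_rot: [0.001, 0.002, 1.0, -0.0]
wrist_force: [0.5, 0.2, -3.8]
opening: 0.602
{'time_s': np.float64(7.775), 'q': array([-0.267,  0.178,  1.702, -0.   ,  1.26 , -1.834]), 'dq': array([-0.001, -0.009, -0.005, -0.   , -0.   , -0.002]), 'joint_efforts': array([ 1.0000e-02, -4.3524e+01, -3.4201e+01, -2.0000e-03,  3.8000e-02,
        0.0000e+00]), 'eef_pos': array([ 0.554, -0.029,  0.188]), 'eef_rot': array([ 0.001,  0.002,  1.   , -0.   ]), 'wrist_force': array([ 0.461,  0.166, -3.801]), 'torque': array([ 0.045, -0.028,  0.024]), 'opening': np.float64(0.602)}
[252.76669156 273.37101489]
[249.69932787 325.81091538]
[231.96064751 264.39046442]
```

View pics/p5.png

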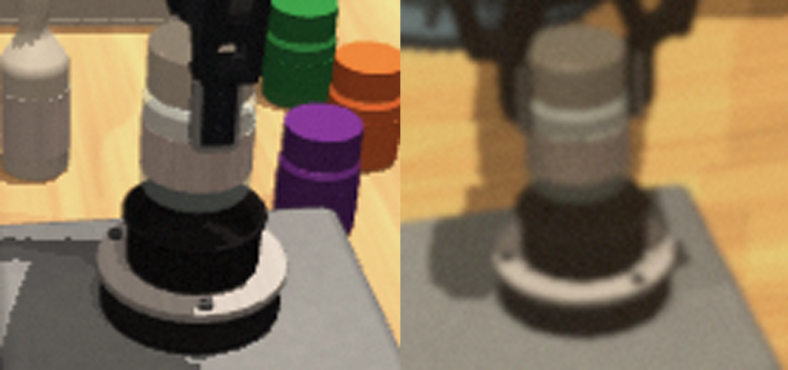

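The pot hangs upright over the cup: in the side view it is centred (196 vs 195), and in the scene view it is about 1 mm to the left (578 vs about 580). I shift y by 1 mm and go down guarded.

```bash
python3 -m pendant '[[[0,1,-12,0,40],[0,0,-8,0,40],[0,0,-4,0,40],[0,0,0,0,40]]]'
python3 -m pendant '[[[0,0,-4,0,40],[0,0,-3,0,40],[0,0,0,0,40]]]'
```

```text
time_s: 8.38
eef_pos: [0.553, -0.0281, 0.162]
eef_rot: [-0.0, 0.002, 1.0, 0.0]
wrist_force: [1.8, -0.2, -3.5]
opening: 0.602
time_s: 8.75
eef_pos: [0.5532, -0.0281, 0.1553]
eef_rot: [-0.0, 0.002, 1.0, 0.0]
wrist_force: [0.7, -0.7, -2.8]
opening: 0.603
```

```bash
python3 -m pendant '[[[0,0,-2,0,40],[0,0,-1,0,40],[0,0,0,0,40]]]'
python3 -m pendant '[[[0,0,-2,0,40],[0,0,-1,0,40],[0,0,0,0,40]]]'
```

```text
time_s: 9.12
eef_pos: [0.5533, -0.0281, 0.1525]
eef_rot: [0.0, 0.002, 1.0, -0.0]
wrist_force: [1.1, 0.3, -3.2]
opening: 0.599
time_s: 9.5
eef_pos: [0.5533, -0.0281, 0.1495]
eef_rot: [0.0, 0.002, 1.0, 0.0]
wrist_force: [0.8, -0.3, -2.3]
opening: 0.603
```

```bash
python3 -m pendant '[[[0,0,-1,0,40],[0,0,-1,0,40],[0,0,0,0,40]]]'
python3 -m pendant '[[[0,0,-1,0,40],[0,0,0,0,40]]]'
```

```text
time_s: 9.88
eef_pos: [0.5536, -0.0282, 0.1493]
eef_rot: [0.0, 0.002, 1.0, -0.0]
wrist_force: [-4.7, 0.1, 10.3]
opening: 0.602
time_s: 10.12
eef_pos: [0.5537, -0.0282, 0.1493]
eef_rot: [0.001, 0.002, 1.0, -0.0]
wrist_force: [-8.1, 1.3, 16.5]
opening: 0.6
```

Floor contact is at TCP 0.149, as computed. I release, rise and go to look at the knob.

```bash
python3 -m pendant '[[[0,0,1,0,70],[0,0,1,0,85],[0,0,0,0,85],[0,0,0,0,85],[0,0,20,0,85],[0,0,50,0,85],[0,-30,40,0,85],[10,-50,20,0,85]]]'
python3 -m pendant '[[[20,-50,0,0,85],[10,-38,0,0,85],[0,0,0,0,85],[0,0,0,0,85],[0,0,0,0,85]]]'
python3 - <<'E'
from h import *
st()
c=snap("wrist","w6.png")
for t in("selector_grip","selector_axis","selector_top","shaker_cup","pot_center"): find(c,"wrist",t)
E
```

```text
time_s: 11.12
eef_pos: [0.5641, -0.1079, 0.2815]
eef_rot: [0.002, 0.001, 1.0, -0.001]
wrist_force: [1.3, 0.8, -0.1]
opening: 0.996
time_s: 11.75
eef_pos: [0.5931, -0.1949, 0.2785]
eef_rot: [-0.0, 0.001, 1.0, 0.0]
wrist_force: [0.3, -0.0, -0.9]
opening: 0.994
{'time_s': np.float64(11.75), 'q': array([-0.507,  0.256,  1.422,  0.   ,  1.464, -2.076]), 'dq': array([ 0.004, -0.003, -0.001, -0.001, -0.   , -0.001]), 'joint_efforts': array([-4.7300e-01, -4.9241e+01, -3.6509e+01, -2.2000e-02, -9.0000e-03,
        4.0000e-03]), 'eef_pos': array([ 0.593, -0.195,  0.278]), 'eef_rot': array([-0.   ,  0.001,  1.   ,  0.   ]), 'wrist_force': array([ 0.294, -0.02 , -0.881]), 'torque': array([ 0.018, -0.041,  0.012]), 'opening': np.float64(0.994)}
wrist selector_grip 0.61 [ 0.5235 -0.1969  0.1049] [318. 120.]
wrist selector_axis 0.89 [ 0.527  -0.1987  0.0843] [316. 124.]
wrist pot_center 0.94 [ 0.547  -0.0287  0.1508] [577. 158.]
wrist pot_center 0.67 [ 0.5262 -0.1953  0.0839] [320. 123.]
```

View pics/w6.png

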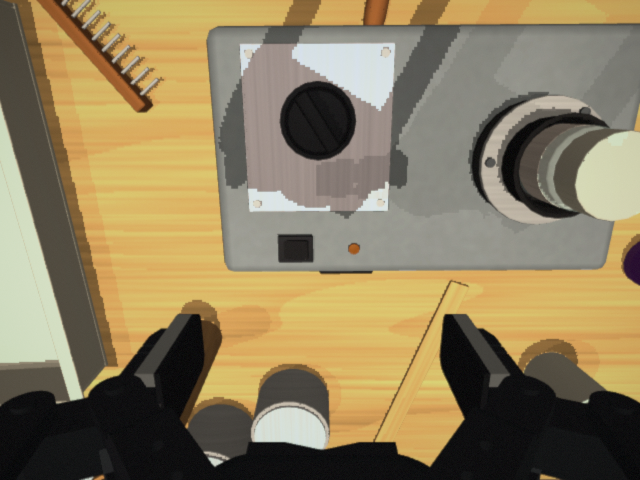

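The pot stands in the cup (right, 560,165). The knob's skirt is centred at about (318,120), with the wing running from upper left to lower right. I enhance the crop to get its angle.

Run:
```python
from h import *
c=snap("wrist"); im=c["img"][70:170,265:370]
g=np.clip(im.astype(float).max(2)*3.2,0,255).astype(np.uint8)
cv2.imwrite("pics/k7.png",cv2.resize(g,None,fx=6,fy=6,interpolation=2)[:600])
m=(im.max(2)<85).astype(np.uint8);cn=max(cv2.findContours(m,0,1)[0],key=cv2.contourArea);e=cv2.fitEllipse(cn);u=np.array(e[0])+[265,70];print(e,u)
for z in(.09,.095,.1): print(ray(c,*u,z))
```

```text
((53.43643569946289, 49.79636001586914), (74.53546142578125, 77.57795715332031), 177.83587646484375) [318.4364357  119.79636002]
[ 0.52400017 -0.19729782  0.09      ]
[ 0.52391099 -0.19726159  0.095     ]
[ 0.52382181 -0.19722536  0.1       ]
```

View pics/k7.png

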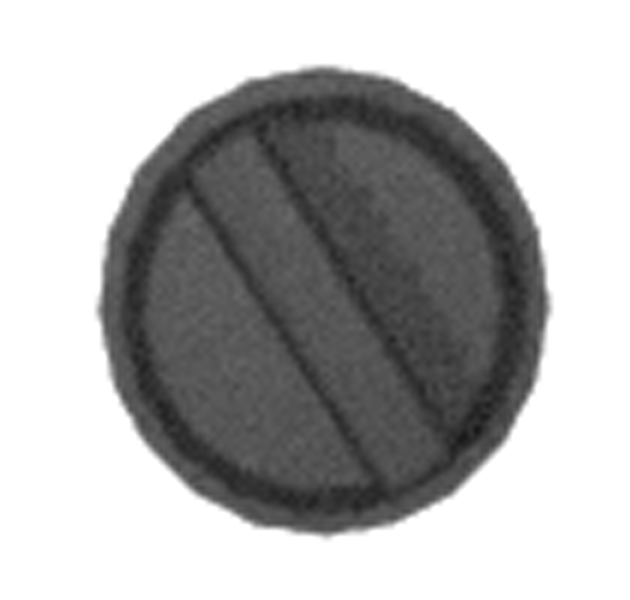

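The wing runs about 31° from +x (anticlockwise), with its centre at about (0.525,-0.197). For joint range I turn −149°, which gives the same grasp as +31° and leaves room for over 110° anticlockwise.

```bash
cat > chk.py <<'E'
import sys
from h import *
# prints yaw of the wing grasp (deg), torque z, force; exit 1 if |tz| beyond the limit
L=float(sys.argv[1]) if len(sys.argv)>1 else 9
o=monitor.get_obs(); T=rot(o["eef_rot"]); y=np.degrees(np.arctan2(T[1,1],T[0,1]))
print("yaw %.1f tz %.3f F %s pos %s op %.2f q6 %.2f t %.2f"%(y,o["torque"][2],np.round(o["wrist_force"],1),np.round(o["eef_pos"],4),o["opening"]*85.4,o["q"][5],o["time_s"]))
sys.exit(abs(o["torque"][2])>L)
E
python3 -m pendant '[[[-20,-1,0,-10.6,60],[-20,-1,0,-10.6,50],[-20,0,0,-10.6,50],[-8,0,0,-10.6,50],[0,0,0,-10.6,50],[0,0,0,-10.6,50],[0,0,0,-10.6,50],[0,0,0,-10.6,50]]]'
python3 -m pendant '[[[0,0,0,-10.6,50],[0,0,-20,-10.6,50],[0,0,-30,-10.6,50],[0,0,-30,-10.6,50],[0,0,-10,-10.6,50],[0,0,0,-10.6,50],[0,0,0,-0.6,50],[0,0,0,0,50]]]'
python3 chk.py
python3 - <<'E'
from h import *
c=snap("wrist","w8.png")
t=monitor.get_obs()["eef_pos"];print(px(c,[.525,-.197,.121]),px(c,[t[0],t[1],.121]))
E
```

```text
time_s: 13.1
eef_pos: [0.5252, -0.1981, 0.2786]
eef_rot: [0.0, 0.678, 0.735, 0.0]
wrist_force: [0.2, -0.3, -0.3]
opening: 0.586
time_s: 14.1
eef_pos: [0.5254, -0.1982, 0.1888]
eef_rot: [0.0, 0.964, 0.267, 0.0]
wrist_force: [-0.4, 0.2, -0.5]
opening: 0.592
yaw -59.0 tz 0.027 F [-0.4  0.2 -0.5] pos [ 0.5254 -0.1982  0.1888] op 50.56 q6 0.46 t 14.10
[319.04068052 260.28810945] [321.33179908 260.76048411]False
```

View pics/w8.png

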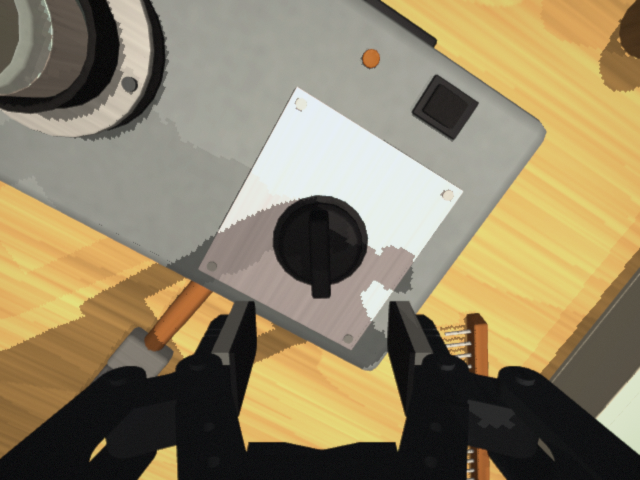

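The wing is vertical in the image at u=320, and the TCP projects at u=321, so it is well aligned. I go down and close.

```bash
python3 -m pendant '[[[0,0,-40,0,50],[0,0,-30,0,50],[0,0,-16,0,50],[0,0,0,0,50]]]' && python3 chk.py
python3 -m pendant '[[[0,0,0,0,25],[0,0,0,0,20],[0,0,0,0,16]]]' && python3 chk.py
python3 -m pendant '[[[0,0,0,0,5],[0,0,0,0,5],[0,0,0,0,5]]]' && python3 chk.py
```

```text
time_s: 14.65
eef_pos: [0.5247, -0.1978, 0.1017]
eef_rot: [-0.001, 0.964, 0.266, -0.001]
wrist_force: [-0.7, -0.7, -0.0]
opening: 0.586
yaw -59.2 tz 0.019 F [-0.7 -0.7 -0. ] pos [ 0.5247 -0.1978  0.1017] op 50.06 q6 0.46 t 14.65
time_s: 15.02
eef_pos: [0.5257, -0.1984, 0.1034]
eef_rot: [0.001, 0.964, 0.265, 0.001]
wrist_force: [-0.1, -0.7, -0.0]
opening: 0.188
yaw -59.2 tz -0.005 F [-0.1 -0.7 -0. ] pos [ 0.5257 -0.1984  0.1034] op 16.02 q6 0.46 t 15.03
time_s: 15.4
eef_pos: [0.5251, -0.1975, 0.1035]
eef_rot: [-0.0, 0.964, 0.266, -0.0]
wrist_force: [-3.6, 3.6, 7.7]
opening: 0.112
yaw -59.2 tz 0.202 F [-3.6  3.6  7.7] pos [ 0.5251 -0.1975  0.1035] op 9.59 q6 0.46 t 15.40False
False
False
```

Gripped, with small side forces. Now I turn anticlockwise in guarded steps.

```bash
G="python3 chk.py 0.55"
(python3 -m pendant '[[[0,0,0,3,5],[0,0,0,0,5]]]' && $G && python3 -m pendant '[[[0,0,0,3,5],[0,0,0,0,5]]]' && $G && python3 -m pendant '[[[0,0,0,3,5],[0,0,0,0,5]]]' && $G && python3 -m pendant '[[[0,0,0,3,5],[0,0,0,0,5]]]' && $G && python3 -m pendant '[[[0,0,0,3,5],[0,0,0,0,5]]]' && $G && python3 -m pendant '[[[0,0,0,3,5],[0,0,0,0,5]]]' && $G && python3 -m pendant '[[[0,0,0,3,5],[0,0,0,0,5]]]' && $G && python3 -m pendant '[[[0,0,0,3,5],[0,0,0,0,5]]]' && $G) | grep yaw
```

```text
yaw -56.2 tz -0.253 F [-3.2  4.1  7.2] pos [ 0.5251 -0.1974  0.1035] op 9.70 q6 0.41 t 15.65False
```

```bash
sed -i 's/sys.exit(\(.*\))$/sys.exit(int(\1))/' chk.py; G="python3 chk.py 0.55"
(python3 -m pendant '[[[0,0,0,3,5],[0,0,0,0,5]]]' && $G && python3 -m pendant '[[[0,0,0,3,5],[0,0,0,0,5]]]' && $G && python3 -m pendant '[[[0,0,0,3,5],[0,0,0,0,5]]]' && $G && python3 -m pendant '[[[0,0,0,3,5],[0,0,0,0,5]]]' && $G && python3 -m pendant '[[[0,0,0,3,5],[0,0,0,0,5]]]' && $G && python3 -m pendant '[[[0,0,0,3,5],[0,0,0,0,5]]]' && $G && python3 -m pendant '[[[0,0,0,3,5],[0,0,0,0,5]]]' && $G && python3 -m pendant '[[[0,0,0,3,5],[0,0,0,0,5]]]' && $G) | grep yaw
```

```text
yaw -53.2 tz -0.252 F [-2.8  4.3  7.8] pos [ 0.5251 -0.1973  0.1035] op 9.59 q6 0.36 t 15.90
yaw -50.2 tz -0.123 F [-4.1  5.1  8.3] pos [ 0.5251 -0.1973  0.1035] op 9.87 q6 0.30 t 16.15
yaw -47.2 tz 0.027 F [-4.   3.7  8.6] pos [ 0.525  -0.1972  0.1034] op 9.79 q6 0.25 t 16.40
yaw -44.2 tz 0.110 F [-3.7  4.5  8.1] pos [ 0.525  -0.1972  0.1035] op 9.80 q6 0.20 t 16.65
yaw -41.1 tz 0.342 F [-3.7  4.5  8.1] pos [ 0.5249 -0.1971  0.1035] op 9.53 q6 0.15 t 16.90
yaw -38.2 tz 0.162 F [-3.9  5.1  8.7] pos [ 0.5249 -0.1971  0.1035] op 9.25 q6 0.09 t 17.15
yaw -35.2 tz -0.341 F [-3.5  5.6  8.4] pos [ 0.5248 -0.197   0.1034] op 9.67 q6 0.04 t 17.40
yaw -32.2 tz -0.191 F [-3.8  5.7  8. ] pos [ 0.5248 -0.197   0.1034] op 9.33 q6 -0.01 t 17.65
```

Half-way was at −47.5° and the next click at about −37°. I step coarsely to −20°, then finely through the next click, where the stop could be.

```bash
G="python3 chk.py 0.5"
(python3 -m pendant '[[[0,0,0,3,5],[0,0,0,0,5]]]' && $G && python3 -m pendant '[[[0,0,0,3,5],[0,0,0,0,5]]]' && $G && python3 -m pendant '[[[0,0,0,3,5],[0,0,0,0,5]]]' && $G && python3 -m pendant '[[[0,0,0,3,5],[0,0,0,0,5]]]' && $G && python3 -m pendant '[[[0,0,0,2,5],[0,0,0,0,5]]]' && $G && python3 -m pendant '[[[0,0,0,1,5],[0,0,0,0,5]]]' && $G && python3 -m pendant '[[[0,0,0,1,5],[0,0,0,0,5]]]' && $G && python3 -m pendant '[[[0,0,0,1,5],[0,0,0,0,5]]]' && $G && python3 -m pendant '[[[0,0,0,1,5],[0,0,0,0,5]]]' && $G && python3 -m pendant '[[[0,0,0,1,5],[0,0,0,0,5]]]' && $G && python3 -m pendant '[[[0,0,0,1,5],[0,0,0,0,5]]]' && $G) | grep yaw
```

```text
yaw -29.2 tz -0.127 F [-4.1  5.3  8.7] pos [ 0.5248 -0.197   0.1034] op 9.53 q6 -0.06 t 17.90
yaw -26.2 tz -0.028 F [-4.7  6.5 10.6] pos [ 0.5247 -0.1969  0.1035] op 9.55 q6 -0.12 t 18.15
yaw -23.1 tz 0.319 F [-4.6  5.9 10. ] pos [ 0.5246 -0.197   0.1035] op 10.06 q6 -0.17 t 18.40
yaw -20.1 tz 0.413 F [-5.3  5.3  8.1] pos [ 0.5246 -0.1969  0.1034] op 9.72 q6 -0.22 t 18.65
yaw -18.2 tz 0.105 F [-5.9  5.8 11.5] pos [ 0.5246 -0.1968  0.1034] op 9.45 q6 -0.25 t 18.90
yaw -17.2 tz -0.097 F [-5.5  5.2 10.6] pos [ 0.5246 -0.1969  0.1034] op 9.10 q6 -0.27 t 19.15
yaw -16.2 tz -0.238 F [-6.   6.5 10.3] pos [ 0.5245 -0.1968  0.1035] op 9.57 q6 -0.29 t 19.40
yaw -15.2 tz -0.279 F [-5.8  5.8 10.2] pos [ 0.5245 -0.1968  0.1035] op 9.54 q6 -0.31 t 19.65
yaw -14.2 tz -0.288 F [-5.9  6.4 10.1] pos [ 0.5245 -0.1968  0.1034] op 9.67 q6 -0.32 t 19.90
yaw -13.3 tz -0.499 F [-5.6  6.1  9. ] pos [ 0.5245 -0.1969  0.1034] op 9.33 q6 -0.34 t 20.15
yaw -12.3 tz -0.564 F [-6.4  6.2 10.9] pos [ 0.5245 -0.1969  0.1035] op 9.47 q6 -0.36 t 20.40
```

Torque is climbing 5° past the click, where earlier clicks showed it falling. One more 1° step will confirm the stop.

```bash
python3 -m pendant '[[[0,0,0,1,5],[0,0,0,0,5]]]' | grep -v eef; python3 chk.py
```

```text
time_s: 20.65
wrist_force: [-6.7, 3.9, 10.5]
opening: 0.115
yaw -11.3 tz -0.509 F [-6.7  3.9 10.5] pos [ 0.5244 -0.1973  0.1034] op 9.81 q6 -0.38 t 20.65
```

Torque holds at about −0.5 Nm, 6.5° past the click, where a free click would give about −0.1. That is the end stop. Clicks lie at hand yaws of about −17.8 (zero), −37.7 and −57.5, so the fourth is at about −97.5. I turn clockwise to it, logging the torque.

```bash
G="python3 chk.py 0.8"
(python3 -m pendant '[[[0,0,0,-3.3,5],[0,0,0,0,5]]]' && $G && python3 -m pendant '[[[0,0,0,-3,5],[0,0,0,0,5]]]' && $G && python3 -m pendant '[[[0,0,0,-4,5],[0,0,0,0,5]]]' && $G && python3 -m pendant '[[[0,0,0,-4,5],[0,0,0,0,5]]]' && $G && python3 -m pendant '[[[0,0,0,-4,5],[0,0,0,0,5]]]' && $G && python3 -m pendant '[[[0,0,0,-4,5],[0,0,0,0,5]]]' && $G && python3 -m pendant '[[[0,0,0,-4,5],[0,0,0,0,5]]]' && $G && python3 -m pendant '[[[0,0,0,-4,5],[0,0,0,0,5]]]' && $G && python3 -m pendant '[[[0,0,0,-4,5],[0,0,0,0,5]]]' && $G && python3 -m pendant '[[[0,0,0,-4,5],[0,0,0,0,5]]]' && $G && python3 -m pendant '[[[0,0,0,-4,5],[0,0,0,0,5]]]' && $G && python3 -m pendant '[[[0,0,0,-4,5],[0,0,0,0,5]]]' && $G) | grep yaw
```

```text
yaw -14.6 tz -0.344 F [-5.9  4.7 10.4] pos [ 0.5244 -0.1972  0.1034] op 9.64 q6 -0.32 t 20.90
yaw -17.5 tz 0.118 F [-5.5  3.7  8.9] pos [ 0.5244 -0.1973  0.1034] op 9.52 q6 -0.27 t 21.15
yaw -21.5 tz 0.172 F [-7.1  3.1  9.3] pos [ 0.5243 -0.1975  0.1034] op 9.99 q6 -0.20 t 21.40
yaw -25.5 tz 0.079 F [-6.4  3.6  8.6] pos [ 0.5244 -0.1976  0.1034] op 9.35 q6 -0.13 t 21.65
yaw -29.6 tz -0.188 F [-5.5  3.2  8.4] pos [ 0.5244 -0.1976  0.1034] op 9.42 q6 -0.06 t 21.90
yaw -33.6 tz -0.324 F [-5.   2.3  9.6] pos [ 0.5245 -0.1976  0.1034] op 9.62 q6 0.01 t 22.15
yaw -37.5 tz -0.056 F [-5.2  3.3  9.5] pos [ 0.5244 -0.1976  0.1034] op 9.52 q6 0.08 t 22.40
yaw -41.5 tz 0.232 F [-5.3  3.5  7.9] pos [ 0.5245 -0.1977  0.1034] op 9.61 q6 0.15 t 22.65
yaw -45.5 tz 0.087 F [-6.   1.3  8.6] pos [ 0.5245 -0.1977  0.1034] op 9.86 q6 0.22 t 22.90
yaw -49.6 tz -0.063 F [-6.2  3.   8.5] pos [ 0.5245 -0.1977  0.1034] op 9.55 q6 0.29 t 23.15
yaw -53.6 tz -0.314 F [-5.6  3.1  8. ] pos [ 0.5245 -0.1977  0.1034] op 9.93 q6 0.36 t 23.40
yaw -57.5 tz -0.001 F [-5.6  2.   8.8] pos [ 0.5246 -0.1978  0.1034] op 9.40 q6 0.43 t 23.65
```

Clicks 1 and 2 are passed at −37.7 and −57.5. 40° more to go.

```bash
G="python3 chk.py 0.8"
(python3 -m pendant '[[[0,0,0,-4,5],[0,0,0,0,5]]]' && $G && python3 -m pendant '[[[0,0,0,-4,5],[0,0,0,0,5]]]' && $G && python3 -m pendant '[[[0,0,0,-4,5],[0,0,0,0,5]]]' && $G && python3 -m pendant '[[[0,0,0,-4,5],[0,0,0,0,5]]]' && $G && python3 -m pendant '[[[0,0,0,-4,5],[0,0,0,0,5]]]' && $G && python3 -m pendant '[[[0,0,0,-4,5],[0,0,0,0,5]]]' && $G && python3 -m pendant '[[[0,0,0,-4,5],[0,0,0,0,5]]]' && $G && python3 -m pendant '[[[0,0,0,-4,5],[0,0,0,0,5]]]' && $G && python3 -m pendant '[[[0,0,0,-4,5],[0,0,0,0,5]]]' && $G && python3 -m pendant '[[[0,0,0,-4,5],[0,0,0,0,5]]]' && $G) | grep yaw
```

```text
yaw -61.5 tz 0.238 F [-5.2  2.   8.6] pos [ 0.5245 -0.1978  0.1034] op 9.88 q6 0.50 t 23.90
yaw -65.5 tz 0.106 F [-4.2  1.6  7.3] pos [ 0.5246 -0.1978  0.1034] op 9.56 q6 0.57 t 24.15
yaw -69.6 tz -0.137 F [-4.6  1.4  8.4] pos [ 0.5246 -0.1978  0.1034] op 9.22 q6 0.64 t 24.40
yaw -73.6 tz -0.387 F [-4.6  2.8  8. ] pos [ 0.5246 -0.1979  0.1034] op 9.70 q6 0.71 t 24.65
yaw -77.5 tz -0.043 F [-5.2  2.8  8.2] pos [ 0.5246 -0.1979  0.1034] op 9.50 q6 0.78 t 24.90
yaw -81.5 tz 0.246 F [-4.3  1.9  8. ] pos [ 0.5246 -0.198   0.1035] op 9.43 q6 0.85 t 25.15
yaw -85.5 tz 0.024 F [-5.4  1.6  7.6] pos [ 0.5246 -0.198   0.1034] op 9.32 q6 0.92 t 25.40
yaw -89.6 tz -0.112 F [-4.2  1.2  7.5] pos [ 0.5246 -0.198   0.1034] op 9.79 q6 0.99 t 25.65
yaw -93.6 tz -0.370 F [-4.7  1.3  7.9] pos [ 0.5246 -0.1981  0.1034] op 9.66 q6 1.06 t 25.90
yaw -97.5 tz -0.004 F [-5.4  1.7  8. ] pos [ 0.5246 -0.1981  0.1034] op 9.88 q6 1.13 t 26.15
```

The knob rests in click 4 with zero torque. I open, rise and check.

```bash
python3 -m pendant '[[[0,0,0,0,40],[0,0,0,0,50],[0,0,0,0,50],[0,0,20,0,50],[0,0,50,0,50],[0,0,60,0,50],[-40,-10,30,0,50],[-50,-10,0,0,50]]]'
python3 -m pendant '[[[-20,0,0,0,50],[0,0,0,0,50],[0,0,0,0,50]]]'
python3 - <<'E'
from h import *
w=snap("wrist"); a=w["img"]
s=snap("side"); find(s,"side","pot_center"); b=cv2.resize(s["img"][200:400,270:440],(408,480),interpolation=2)
print("expected pot ctr px side crop",(px(s,[.5535,-.0277,.154])-[270,200])*2.4)
cv2.imwrite("pics/f.png",cv2.resize(np.hstack([a,b]),None,fx=.76,fy=.76)[:,:,::-1])
d=snap("scene"); find(d,"scene","pot_center")
E
```

```text
time_s: 27.15
eef_pos: [0.4361, -0.2194, 0.2659]
eef_rot: [0.002, 0.998, -0.065, 0.003]
wrist_force: [-0.7, -1.5, 0.0]
opening: 0.586
time_s: 27.52
eef_pos: [0.4159, -0.2183, 0.2627]
eef_rot: [0.0, 0.998, -0.066, 0.0]
wrist_force: [0.6, 0.1, -0.1]
opening: 0.584
side pot_center 0.95 [0.7272 0.2435 0.0353] [408. 217.]
side pot_center 0.88 [ 0.5519 -0.0298  0.1523] [353. 242.]
side pot_center 0.64 [0.7016 0.336  0.0418] [387. 195.]
expected pot ctr px side crop [200.84418457  95.77794805]
scene pot_center 0.86 [0.6732 0.1633 0.0383] [384. 302.]
scene pot_center 0.85 [ 0.5534 -0.0271  0.1537] [273. 234.]
scene pot_center 0.64 [0.7224 0.2485 0.0383] [435. 310.]
```

View pics/f.png

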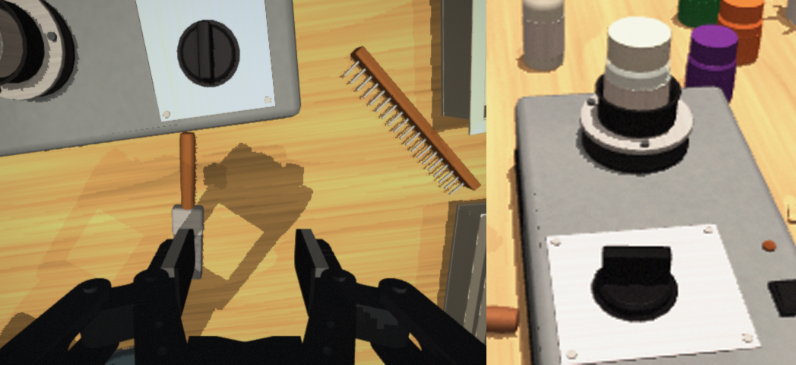

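The pot stands upright in the cup with its centre at z≈0.153, where 0.154 is expected. The wing is at the hand's yaw (vertical in the wrist picture at about (208,52)). The gripper is clear.

```bash
python3 -c "
from bench import order; print(order.hand_in())"
```

```text
the job is handed in; nothing more can be done
None
```

The ink pot is standing upright in the shaker's cup and let go. The selector is set four clicks clockwise from its end stop and let go. I handed the job in at about 28 s of the 69 s allowed.

**Pot:** I felt the cup's floor at the computed height, pressing down with about 17 N. In the last pictures the two cameras put the pot's centre at a height of 0.152–0.154 m (0.154 m expected). The pot looks upright and seated.

**Selector:**
- **Stop:** Turning anticlockwise, I passed one click and reached the lowest one. A few degrees beyond it the torque held at 0.5–0.56 N m, where a free click would have fallen to about 0.1 N m. I took that as the stop, well below the 1 N m limit. The torque levelled off there instead of climbing further, probably because the wing gave a little between the pads.
- **Four clicks:** Going back clockwise, I counted four clicks about 20° apart. The torque was close to zero at the fourth before I let go, and afterwards the wing stood at that angle in the pictures.

No check failed. I touched nothing else on the table, and the gripper was clear of everything at the end.

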